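Close the clamp jar and counter-hold the bolt head

ROBOT

A 6-joint arm with a two-finger parallel gripper is mounted at the origin on a cart in front of the work surface, level with it; the furniture and walls round the work are solid. World frame = base frame: x ahead of the robot, y to its left, z up, the work surface at z = 0. Lengths are in m, angles in degrees, forces in N, time in s.
With the tool pointing down it reaches from about 0.4 to 0.825 m from the base axis. Payload 7 kg.
Tool frame: the origin (TCP) lies midway between the tips of the shut fingers; the grasp point (between the pads) lies r.pinch_z behind it (r.pinch_z is the distance from the TCP to the grasp point, in m); z points along the fingers, y is the line along which they close (so a half turn about z gives the same grasp; the last joint's range is limited). The gripper opens to 88 mm and grips with 3 to 60 N. Pads are 19 mm wide; open, the fingers measure 130 mm over their backs; the gripper's body (78 mm by 193 mm) begins 47 mm behind the grasp point.
Start: joints at [82.397, 20.546, 0.682, 0, -70.136, -16.507], TCP at [0.276, 0.616, 0.227] pointing down, gripper open.
Joint ranges: [-176.03, 176.03], [-82.01, 121.73], [-58.28, 71.71], [-173.87, 95.51], [-174.79, -0.11], [-173.66, 173.66]. Speed limits (degrees/s): [136.94, 136.94, 172.46, 180, 180, 180].

INTERFACE

Orientations are given as [roll, pitch, yaw] about the fixed x, y, z axes, in that order (R = Rz(yaw) Ry(pitch) Rx(roll)).
In Python, from plant import r, optics, job gives the robot as it stands.
- The arm moves only by the shell command python3 -m crank 'ROWS' [FORCE]. ROWS is JSON, a list of rows, each an object with "xyz": the shift along the tool's x, y, z in units of 30 mm (1.0 is 30 mm), a list of three; "delta_rot": the turn, a rotation vector about the tool's x, y, z in degrees, a list of three; "claw": the closure, from 0 (fully open) to 1 (shut). A call has 1 to 20 rows; each row is the pose to reach, as a shift and turn from the pose commanded when the call began, along the tool's axes at that moment; what a row does not reach only later rows make up. A row lasts 1/8 s, in which the tool goes at most 62.5 mm and 10.7 degrees, less where a joint would pass 70% of its speed; a pose out of reach is approached as far as the arm can. A call with a gripper value outside its range is refused whole. The fingers move at their own pace and stop on an object; FORCE is the grip in N (left out, the last holds). Time passes only in rows, so rows that repeat a pose let the fingers close. It gives the time, the measured TCP pose, the force, the opening and the grip force at its end, in the units of the state.
- r.get_state(): the state, without advancing time (a new reading comes with each control period).
- optics.capture(name): name is "side" or "top" or "wrist"; returns a dict with "img" (480x640x3 uint8, blue, green, red), "fovy" (degrees; the focal length in pixels is half the picture's height over the tangent of half this angle, whatever the lens; pixels are square), "cx", "cy" (the principal point, pixels), "dist" ([k1, k2, p1, p2, k3] as OpenCV has them; the pictures are not rectified), "eye" and "rotation" of the camera in the world; the wrist camera has in their place "hand_eye" (4x4, takes a point from camera to tool coordinates, whose origin is the TCP and whose axes are the flange's). Camera axes: x right, y up, looking along -z (the intrinsics and any distortion apply to the point x, -y, -z); pixel columns grow to the right and rows downward; lengths in m; the calibration is good to about 2 mm. A picture is of the moment at which its call begins: read the wrist's pose just before it. There is no depth.
- job.close_job(): hands the job in; it is judged then, once.
The state is a dict: "time_s": time; "joints": joint angles; "qd": joint speeds; "joint_torque": joint torques, N m; "tcp_pos": TCP position; "eef_rot": TCP orientation; "contact_force": force on the tool from outside, world axes, zero at the start; "moment": the same for the moment, N m; "gripper_width": finger opening in m; "gripper_force": force on a finger pad.
Only numpy, scipy, OpenCV 4.12 (cv2) and the standard library are available. Lean on these libraries where they do the work, as an engineer would, in place of code of your own. Each camera call takes 0.05 s, during which the arm holds its last target. There are 200 camera calls.

TASK

Set the loose metal lid on the open jar in the clamp so that it sits seated and level, and let go of it. Then reach from above into the narrow gap behind the clamp's bracket, grip the hidden square bolt head, turn it until the hold-down finger in front presses on the lid, and finish while still gripping the head there against its spring, so that I can tighten the nut. Do not touch the hold-down finger itself, and leave the other things on the desk alone.

Things in the scene. Friction and masses are not known exactly. Their poses are not given: they have to be found in the camera images.
- lid: Loose round aluminium lid with a knob, lying knob up on the desk in front of the clamp, about 80 g. 40 mm high: a plug 7 mm high, 42 mm in diameter (36 mm at its foot), then a disc 72 mm in diameter, 5 mm thick, then an upright cylindrical knob 24 mm in diameter, 28 mm high (12 to 40 mm above the origin). Origin: centre of the plug's underside; z up along the knob.
- lid_seat (a point): Centre of the underside of the lid's disc, 7 mm above the lid's origin; at the jar's mouth when the lid is seated.
- clamp: Steel jar clamp fixed to the desk: a base plate 8 mm thick with a bracket and an open paint jar 70 mm in diameter, which is fixed too (at x = -60, y = 120 mm). Origin: on the desk straight below the bolt head; x points away from the robot, across the gap behind the bracket; y to the left, towards the jar.
- jar_mouth (a point): Centre of the jar's mouth at its rim, 95 mm above the desk (clamp frame: -60, 120, 95 mm); axes as the clamp's. The mouth is about 50 mm wide inside.
- bracket_gap (a point): Middle of the gap's open top, 75 mm above the desk, straight above the bolt head; axes as the clamp's. Two upright plates, 64 mm wide in y and 75 mm high, bound it: the front one at clamp x = -32 to -24 mm, the rear one at 24 to 30 mm. The gap is 48 mm wide in x, open above and at both y ends.
- head_center (a point): Centre of the square bolt head in the middle of the gap, 55 mm above the desk. 26 by 26 mm across flats, 20 mm long along the bolt's axis (clamp x), 14 mm clear of the plate on either side. The axes turn with the bolt: flats face its own y and z axes; at joint 0 two are upright, two level.
- bolt (a joint): Turn (rad) of bolt, head and hold-down finger together about clamp +x. 0: finger down on the seated lid. Grows as the finger rises: its foot moves up and away from the jar, the head's top leans to clamp -y. Starts at 0.42 to 0.58. A spring lifts it (about 0.11 Nm at 0, friction 0.04 Nm): let go at 0, it rises again. Stops at -0.15 and 0.7.
- hold_finger: Aluminium hold-down finger on the bolt, in front of the bracket (clamp x -65 to -55 mm), with a rubber foot 12 mm in diameter. Origin: on the bolt's axis at the head's centre; axes as the head's. At joint 0 the foot stands at clamp y = 91 mm, 100 mm above the desk, on the lid's disc over the jar's wall; at 0.5 at y = 58 mm, 138 mm up.
- bolt_head: The square bolt head itself: origin and axes as point head_center.
- marker: Bystander: marker pen lying on the desk; leave it alone. Origin at the centre of its underside.
- pencil: Bystander: pencil lying on the desk; leave it alone. Origin at the centre of its underside.
- eraser: Bystander: eraser lying on the desk; leave it alone. Origin at the centre of its underside.
- masking_tape: Bystander: roll of masking tape lying on the desk; leave it alone. Origin at the centre of its underside.
Mind the look-alikes: they are no part of the job. Of the things that look like the lid, the smaller one is meant.

How it is judged (in metres and radians):
On the way, in this order (a step that is already met when the one before it is completed fails the run):
1. the lid sits seated and level on the jar and is let go (horizontal distance between lid_seat and jar_mouth below 0.006 m and z of lid_seat in the frame of jar_mouth between -0.004 and 0.004 m and angle between lid's own z axis and vertical below 0.06 rad and contact force between the fingers and lid below 0.1 N and linear speed of lid below 0.02 m/s), for 0.2 s.
2. the fingers grip the bolt head (contact force between the fingers and bolt_head above 2 N), for 0.2 s.
At the end, for the whole second after the job is handed in: Fingers grip the bolt head (over 2 N); bolt still, under 0.08 rad; hold-down finger presses the lid (over 0.5 N); lid seated: within 6 mm sideways and 4 mm in height of the jar mouth, tilt under 0.06 rad; robot touches neither lid nor hold-down finger (horizontal distance between lid_seat and jar_mouth below 0.006 m and z of lid_seat in the frame of jar_mouth between -0.004 and 0.004 m and angle between lid's own z axis and vertical below 0.06 rad and contact force between the fingers and bolt_head above 2 N and value of joint bolt below 0.08 rad and velocity of joint bolt between -0.05 and 0.05 rad/s and contact force between hold_finger and lid above 0.5 N and contact force between the fingers and lid below 0.1 N and contact force between the fingers and hold_finger below 0.1 N); the arm keeps its last pose, push and grip.
It fails at once if the robot pushes on the hold-down finger itself (contact force between any of the fingers, the arm and hold_finger above 1 N).
It fails at once if a bystander is disturbed (distance of any of marker, pencil, eraser, masking_tape from where it was at the start of the episode above 0.03 m).
It also fails if it takes over 54 s, if anything falls off the work surface, if the arm or the gripper's body presses on something with over 40 N, if the wrist force passes 120 N, or if a joint passes its speed limit or range.

## Working session

There is one attempt and no reset: what is moved stays moved. The work goes in short steps, Python scripts to look and compute and a shell command to move; the robot and the scene stay as the last step left them, time stands still between calls to the robot, and variables do not carry over. Pictures are saved under pics/ and viewed, at most 10 in all, crops included, and the job is handed in when it is done.

```bash
ls; mkdir -p pics; python3 - <<'E'
from plant import r,optics,job
import cv2
print(r.get_state(), r.pinch_z)
for n in ("top","side"):
    c=optics.capture(n); cv2.imwrite(f"pics/{n}0.png",c["img"]); c.pop("img"); print(n,c)
E
```

```text
pics
{'time_s': 0.0, 'joints': array([ 8.23959070e+01,  2.05908952e+01,  6.33891817e-01, -2.06183043e-02,
       -7.01355578e+01, -1.65071350e+01]), 'qd': array([ 0.05781029,  0.054208  ,  0.05052269,  0.1163687 , -0.02228065,
        0.06423491]), 'joint_torque': array([ 7.74443815e-04, -5.82715023e+01,  2.93069440e+01,  6.99770004e+00,
        7.04184640e-03, -1.57168733e-04]), 'tcp_pos': array([0.27556309, 0.61565405, 0.22562811]), 'eef_rot': array([ 1.79905746e+02, -7.71877732e-03, -2.41182434e+01]), 'contact_force': array([0.2178662 , 0.003122  , 0.19669943]), 'moment': array([0.02941273, 0.00955605, 0.00029454]), 'gripper_force': 0.0, 'gripper_width': 0.08767168096314504} 0.0188
top {'fovy': 54.75387536961918, 'cx': 327.90698394050924, 'cy': 243.27600885915012, 'dist': array([-0.03509336,  0.        ,  0.        ,  0.        ,  0.        ]), 'eye': array([0.47147194, 0.00453817, 0.97730367]), 'rotation': array([  7.33106609,   2.46159326, -91.08034887])}
side {'fovy': 56.71978532822461, 'cx': 320.9134293063678, 'cy': 238.46628473994332, 'dist': array([-0.05791882,  0.        ,  0.        ,  0.        ,  0.        ]), 'eye': array([ 0.13580952, -0.64411083,  0.56010416]), 'rotation': array([ 59.88496305,  -0.42695389, -33.12651729])}
```

View pics/top0.png

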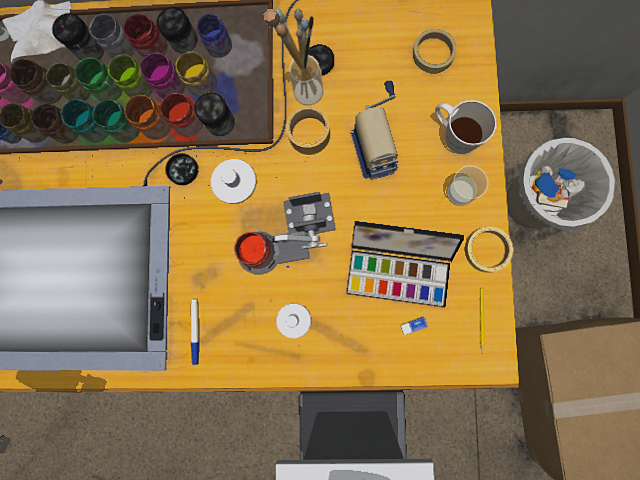

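View pics/side0.png

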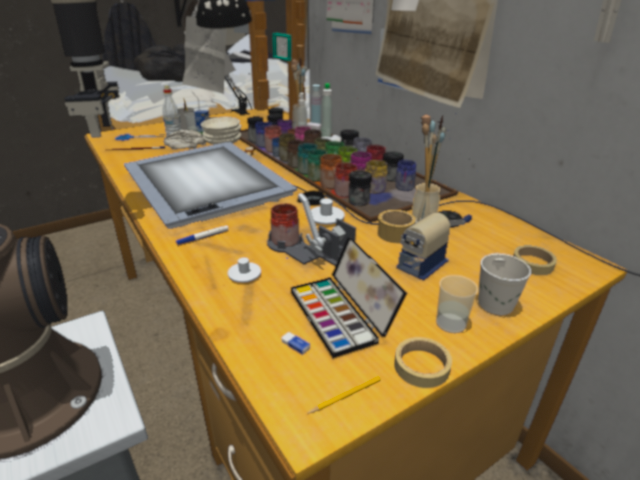

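Top view: two lid-like things: a smaller disc at (293,320) in front of the clamp, and a larger one at (233,181) behind the jar. The smaller one, in front of the clamp, fits. The clamp shows its jar at (254,250), bracket at (308,213) and hold-down finger running from about (320,238) to (280,238). I'll confirm in an enlarged crop.

```bash
cat > h.py <<'E'
import numpy as np, cv2
from scipy.spatial.transform import Rotation as Ro
def K(c):
    f=240/np.tan(np.radians(c["fovy"]/2)); return np.array([[f,0,c["cx"]],[0,f,c["cy"]],[0,0,1.]])
def pose(c,st=None):
    if "eye" in c: return Ro.from_euler("xyz",c["rotation"],degrees=True).as_matrix(), np.array(c["eye"])
    Rt=Ro.from_euler("xyz",st["eef_rot"],degrees=True).as_matrix(); H=np.array(c["hand_eye"])
    return Rt@H[:3,:3], Rt@H[:3,3]+st["tcp_pos"]
F=np.diag([1.,-1,-1])
def onplane(c,uv,z,st=None):
    R,e=pose(c,st); uv=np.array(uv,float).reshape(-1,1,2)
    n=cv2.undistortPoints(uv,K(c),np.array(c["dist"]))[:,0]
    d=(R@F@np.c_[n,np.ones(len(n))].T).T
    return e+d*((z-e[2])/d[:,2])[:,None]
def proj(c,P,st=None):
    R,e=pose(c,st); p=(F@R.T@(np.atleast_2d(P)-e).T).T
    return cv2.projectPoints(p,np.zeros(3),np.zeros(3),K(c),np.array(c["dist"]))[0][:,0]
E
python3 - <<'E'
from plant import r,optics
from h import *
c=optics.capture("top"); im=c["img"]
cv2.imwrite("pics/topcrop.png",cv2.resize(im[150:350,210:370],None,fx=3,fy=3,interpolation=cv2.INTER_CUBIC))
print(onplane(c,[(293,320)],.04),onplane(c,[(254,250)],.095),onplane(c,[(308,213)],.075))
hsv=cv2.cvtColor(im,cv2.COLOR_BGR2HSV)
for box,z in (((295,350,265,325),.012),((150,215,200,265),.012)):
    y0,y1,x0,x1=box; m=(hsv[y0:y1,x0:x1,1]<60).astype(np.uint8)
    k=max(cv2.findContours(m,cv2.RETR_EXTERNAL,cv2.CHAIN_APPROX_NONE)[0],key=cv2.contourArea)
    P=onplane(c,k[:,0]+[x0,y0],z)[:,:2].astype(np.float32); print(cv2.fitEllipse(P*1000))
E
```

```text
[[0.43938622 0.11558285 0.04      ]] [[0.57616915 0.18349569 0.095     ]] [[0.64993835 0.07953868 0.075     ]]
((438.02392578125, 118.49067687988281), (69.35749816894531, 70.3857650756836), 24.157699584960938)
((738.2523193359375, 246.72158813476562), (96.53038787841797, 97.20281982421875), 152.28855895996094)
```

View pics/topcrop.png

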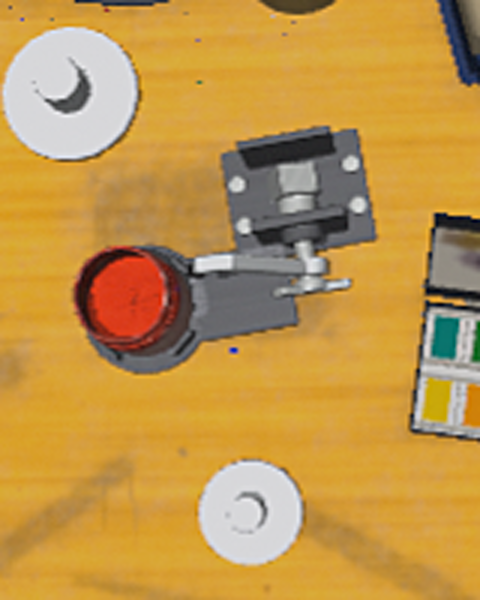

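Crop: smaller lid at crop (250,512), which comes out at 70 mm disc diameter (given 72), so it is confirmed; the larger one is 97 mm. The rear plate's top edge runs (237,142)–(329,127), the front plate's (245,222)–(347,207), and the jar rim centre is near (128,297). Next: fit the clamp pose and check the palette clearance.

```bash
cat > fit.py <<'E'
from h import *
from scipy.optimize import least_squares
def W(p,P):
    P=np.atleast_2d(P)*1e-3; c,s=np.cos(p[2]),np.sin(p[2])
    return np.c_[p[0]+c*P[:,0]-s*P[:,1],p[1]+s*P[:,0]+c*P[:,1],P[:,2]]
def fit(obs,p0):  # obs: list of (cam,state,uv,P)
    f=lambda p:np.concatenate([(proj(c,W(p,P),st)-uv).ravel() for c,st,uv,P in obs])
    s=least_squares(f,p0,loss="soft_l1"); return s.x,f(s.x).reshape(-1,2)
E
python3 - <<'E'
from plant import r,optics
from fit import *
c=optics.capture("top"); d=optics.capture("side")
uv=np.array([(237,142),(329,127),(245,222),(347,207),(128,297)])/3+[210,150]
P=np.array([(30,32,75),(30,-32,75),(-32,32,75),(-32,-32,75),(-60,120,95)],float)
p,e=fit([(c,None,uv,P)],[.65,.08,.1]); print(p,np.degrees(p[2]),e.round(1))
print(proj(d,W(p,P)).round(0))
# palette lid corners: triangulate
f=lambda X,a,b:np.concatenate([(proj(c,X)-a)[0],(proj(d,X)-b)[0]])
for a,b in (((356,224),(350,240)),((463,237),(405,287)),((351,250),(338,277))):
    s=least_squares(f,[.6,0,.05],args=(np.array(a),np.array(b)))
    X=s.x; ca,sa=np.cos(p[2]),np.sin(p[2]); q=X[:2]-p[:2]
    print(X.round(3),"clamp",(ca*q[0]+sa*q[1]).round(3),(-sa*q[0]+ca*q[1]).round(3),s.fun.round(1))
w=optics.capture("wrist"); print(w["hand_eye"],w["fovy"],w["cx"],w["cy"])
E
```

```text
[0.66064755 0.08144379 0.19462356] 11.15110854929859 [[-0.7 -0.5]
 [-0.1 -2.5]
 [ 2.9  2.7]
 [ 0.4  0.7]
 [-0.8 -0.2]]
[[337. 217.]
 [357. 226.]
 [318. 226.]
 [339. 236.]
 [284. 209.]]
[ 0.622 -0.015  0.097] clamp -0.057 -0.087 [ 0.1 -0.2 -0.2  0. ]
[ 0.59  -0.214  0.113] clamp -0.126 -0.276 [ 0.3 -0.4 -0.5  0.1]
[ 0.588 -0.009  0.012] clamp -0.088 -0.075 [ 2.  -3.5 -4.1  0.4]
[[ 2.05683713e-04  9.58508345e-01  2.85064397e-01  7.60341524e-02]
 [ 9.99999948e-01 -1.25786027e-04 -2.98587783e-04  5.74021719e-04]
 [-2.50341763e-04  2.85064443e-01 -9.58508321e-01 -1.59072936e-01]
 [ 0.00000000e+00  0.00000000e+00  0.00000000e+00  1.00000000e+00]] 67.83071693142283 318.15344626318335 239.65838302159804
```

```bash
cat > go.py <<'E'
import sys; from plant import r; from h import *
# usage: go.py x y z yaw [tilt(rad) about clamp x, clampyaw] -> units in tool frame from measured pose
a=[float(v) for v in sys.argv[1:]]; s=r.get_state()
R0=Ro.from_euler("xyz",s["eef_rot"],degrees=True); R1=Ro.from_euler("xyz",[180,0,a[3]],degrees=True)
if len(a)>4: R1=Ro.from_rotvec(a[4]*np.array([np.cos(a[5]),np.sin(a[5]),0]))*R1
print("xyz",(R0.inv().apply(np.array(a[:3])-s["tcp_pos"])/.03).round(3),"rot",np.degrees((R0.inv()*R1).as_rotvec()).round(2))
E
python3 go.py .438 .1185 .2 -79
```

```text
xyz [11.712 12.924  0.883] rot [ 3.000e-02 -2.000e-02  5.489e+01]
```

```bash
python3 -m crank '[{"xyz":[11.7,12.9,0.9],"delta_rot":[0,0,55],"claw":0},{"xyz":[11.7,12.9,0.9],"delta_rot":[0,0,55],"claw":0},{"xyz":[11.7,12.9,0.9],"delta_rot":[0,0,55],"claw":0},{"xyz":[11.7,12.9,0.9],"delta_rot":[0,0,55],"claw":0},{"xyz":[11.7,12.9,0.9],"delta_rot":[0,0,55],"claw":0},{"xyz":[11.7,12.9,0.9],"delta_rot":[0,0,55],"claw":0},{"xyz":[11.7,12.9,0.9],"delta_rot":[0,0,55],"claw":0},{"xyz":[11.7,12.9,0.9],"delta_rot":[0,0,55],"claw":0},{"xyz":[11.7,12.9,0.9],"delta_rot":[0,0,55],"claw":0},{"xyz":[11.7,12.9,0.9],"delta_rot":[0,0,55],"claw":0},{"xyz":[11.7,12.9,0.9],"delta_rot":[0,0,55],"claw":0},{"xyz":[11.7,12.9,0.9],"delta_rot":[0,0,55],"claw":0}]' 20
python3 - <<'E'
from plant import r,optics
from fit import *
s=r.get_state(); w=optics.capture("wrist"); cv2.imwrite("pics/w1.png",w["img"])
print(s["joints"].round(1),s["tcp_pos"],s["eef_rot"])
im=w["img"]; u=proj(w,[[.438,.1185,.012]],s)[0]; print("lid expected",u)
p=[.6606,.0814,.1946]
print(proj(w,W(p,[(30,32,75),(30,-32,75),(-32,32,75),(-32,-32,75),(-60,120,95),(0,0,55)]),s).round(0))
hsv=cv2.cvtColor(im,cv2.COLOR_BGR2HSV); m=((hsv[...,1]<60)&(hsv[...,2]>120)).astype(np.uint8)
for k in cv2.findContours(m,cv2.RETR_EXTERNAL,cv2.CHAIN_APPROX_NONE)[0]:
    if cv2.contourArea(k)>800: print(cv2.boundingRect(k),cv2.fitEllipse(onplane(w,k[:,0],.012,s)[:,:2].astype(np.float32)*1000))
E
```

```text
time_s: 1.8
tcp_pos: [0.4379, 0.1203, 0.1996]
eef_rot: [-180.0, 0.0, -79.0]
contact_force: [-0.3, 0.0, 0.1]
gripper_width: 0.0874
gripper_force: 0.0
[ 40.3   0.5 -28.2  -0.  -61.3 -29.4] [0.43792158 0.12028404 0.19964848] [-1.79989496e+02  9.27942348e-03 -7.90428145e+01]
lid expected [317.16544442 212.70366284]
[[ 21. 174.]
 [  5.  91.]
 [ 93. 173.]
 [ 80.  88.]
 [131. 284.]
 [ 65. 132.]]
(0, 232, 68, 53) ((729.5106201171875, 225.07273864746094), (51.551124572753906, 81.11625671386719), 74.54351806640625)
(283, 176, 72, 71) ((436.5309753417969, 117.52426147460938), (70.06153869628906, 70.75603485107422), 177.3269500732422)
(63, 119, 76, 122) ((658.9200439453125, 131.85365295410156), (29.04402732849121, 141.74952697753906), 153.9574737548828)
(565, 94, 75, 191) ((130.97189331054688, 80.89999389648438), (70.71168518066406, 221.79934692382812), 13.841903686523438)
(194, 0, 117, 82) ((520.2693481445312, -27.47757911682129), (62.57324981689453, 107.6537857055664), 100.6549301147461)
(86, 0, 99, 42) ((614.5604248046875, -28.724138259887695), (29.534420013427734, 94.21247100830078), 88.50981903076172)
```

View pics/w1.png

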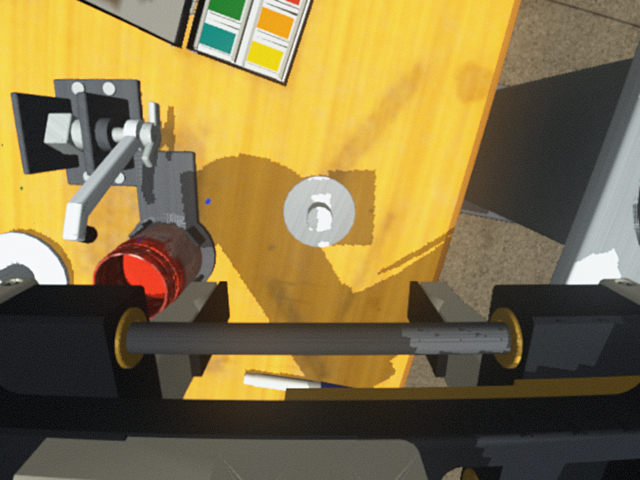

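The wrist view shows the lid centred at (318,211), as predicted. The bracket plates are at the left (25–140, 80–185), with the jar mouth near (133,283) and the finger foot at (90,235), all matching the clamp fit to a few pixels. I'll grasp the knob now.

```bash
python3 -m crank '[{"xyz":[0.07,0.04,2],"delta_rot":[0,0,0],"claw":0},{"xyz":[0.07,0.04,4],"delta_rot":[0,0,0],"claw":0},{"xyz":[0.07,0.04,5.4],"delta_rot":[0,0,0],"claw":0},{"xyz":[0.07,0.04,5.9],"delta_rot":[0,0,0],"claw":0},{"xyz":[0.07,0.04,6.15],"delta_rot":[0,0,0],"claw":0},{"xyz":[0.07,0.04,6.15],"delta_rot":[0,0,0],"claw":0},{"xyz":[0.07,0.04,6.15],"delta_rot":[0,0,0],"claw":1},{"xyz":[0.07,0.04,6.15],"delta_rot":[0,0,0],"claw":1},{"xyz":[0.07,0.04,6.15],"delta_rot":[0,0,0],"claw":1},{"xyz":[0.07,0.04,6.15],"delta_rot":[0,0,0],"claw":1},{"xyz":[0.07,0.04,6.15],"delta_rot":[0,0,0],"claw":1},{"xyz":[0.07,0.04,6.15],"delta_rot":[0,0,0],"claw":1},{"xyz":[0.07,0.04,6.15],"delta_rot":[0,0,0],"claw":1},{"xyz":[0.07,0.04,6.15],"delta_rot":[0,0,0],"claw":1}]' 20; python3 -c "
from plant import r
print(r.get_state())"
```

```text
time_s: 3.6
tcp_pos: [0.4373, 0.1172, 0.015]
eef_rot: [-180.0, -0.0, -79.1]
contact_force: [-0.2, -0.4, 1.1]
gripper_width: 0.0236
gripper_force: 20.0
{'time_s': 3.6, 'joints': array([ 4.00708170e+01,  1.49176686e+01, -4.16826273e+01,  1.93293740e-03,
       -3.33992590e+01, -2.91815566e+01]), 'qd': array([ 0.07112896,  0.06902427,  0.02831662, -0.06649462, -0.01747005,
       -0.11342582]), 'joint_torque': array([ 4.75492585e-02, -3.83602631e+01,  1.70574671e+01,  4.04611498e+00,
       -6.09891792e-02,  1.29867603e-03]), 'tcp_pos': array([0.43728583, 0.11720194, 0.01504989]), 'eef_rot': array([-1.79999093e+02, -7.12012338e-04, -7.91091259e+01]), 'contact_force': array([-0.17082701, -0.44129991,  1.09672467]), 'moment': array([ 0.0613859 , -0.10543999,  0.00599134]), 'gripper_force': 20.000082850456238, 'gripper_width': 0.02355930050828342}
```

```bash
python3 -m crank '[{"xyz":[0,0,-1],"delta_rot":[0,0,0],"claw":1},{"xyz":[0,0,-3],"delta_rot":[0,0,0],"claw":1},{"xyz":[0,0,-5],"delta_rot":[0,0,0],"claw":1},{"xyz":[0,0,-7],"delta_rot":[0,0,0],"claw":1},{"xyz":[-1,-1.7,-7.8],"delta_rot":[0,0,0],"claw":1},{"xyz":[-2,-3.4,-7.8],"delta_rot":[0,0,0],"claw":1},{"xyz":[-3.15,-5.3,-7.8],"delta_rot":[0,0,0],"claw":1},{"xyz":[-3.15,-5.3,-7.8],"delta_rot":[0,0,0],"claw":1},{"xyz":[-3.15,-5.3,-7.8],"delta_rot":[0,0,0],"claw":1},{"xyz":[-3.15,-5.3,-7.8],"delta_rot":[0,0,0],"claw":1}]'
python3 - <<'E'
from plant import r,optics
from fit import *
s=r.get_state(); w=optics.capture("wrist"); im=w["img"].copy()
import pickle; pickle.dump((s,w),open("w2.pkl","wb"))
print(s["joints"].round(1),s["tcp_pos"],s["eef_rot"])
p=[.6606,.0814,.1946]
print(proj(w,W(p,[(30,32,75),(30,-32,75),(-32,32,75),(-32,-32,75),(-60,120,95),(0,0,55)]),s).round(0))
cv2.imwrite("pics/w2.png",im)
E
```

```text
time_s: 4.85
tcp_pos: [0.5748, 0.2393, 0.2494]
eef_rot: [-180.0, 0.0, -79.1]
contact_force: [0.1, 0.1, -0.1]
gripper_width: 0.0236
gripper_force: 20.0
[ 40.5  14.9  -4.3  -0.  -70.8 -29.7] [0.57482444 0.2393192  0.24936972] [-1.79999287e+02  5.88599491e-03 -7.91205371e+01]
[[219.  60.]
 [214. -23.]
 [291.  59.]
 [289. -25.]
 [324. 164.]
 [256.  25.]]
```

View pics/w2.png

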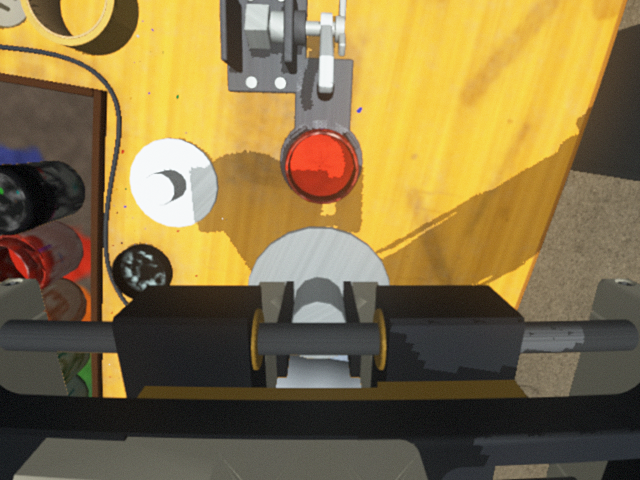

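Picture: jar mouth near (321,167), the held lid's disc spanning x 249–390 with its top at row 228, and the bracket at the top (225–345, 0–90). Now refine the jar centre and the lid-in-hand offset.

```bash
python3 - <<'E'
import pickle; from fit import *
s,w=pickle.load(open("w2.pkl","rb")); im=w["img"]; hsv=cv2.cvtColor(im,cv2.COLOR_BGR2HSV)
sub=hsv[110:220,265:380]; m=(((sub[...,0]<6)|(sub[...,0]>170))&(sub[...,1]>120)).astype(np.uint8)
k=max(cv2.findContours(m,cv2.RETR_EXTERNAL,cv2.CHAIN_APPROX_NONE)[0],key=cv2.contourArea)
h=cv2.convexHull(k)[:,0]+[265,110]; print("red",cv2.boundingRect(h))
j=cv2.fitEllipse(onplane(w,h,.095,s)[:,:2].astype(np.float32)*1000); print("jar",j)
m=(hsv[222:282,240:400,1]<50).astype(np.uint8)
pts=[]
for r_ in range(6,60,3):
    x=np.where(m[r_])[0]; pts+= [(x[0]+240,r_+222),(x[-1]+240,r_+222)]
z=s["tcp_pos"][2]-.003
P=onplane(w,pts,z,s)[:,:2]
f=lambda q:np.hypot(*(P-q[:2]).T)-q[2]
q=least_squares(f,[*s["tcp_pos"][:2],.036],loss="soft_l1",f_scale=.001); print("lid circ",q.x,np.abs(q.fun).mean(),"tcp",s["tcp_pos"])
q=least_squares(lambda a:f([*a,.036]),s["tcp_pos"][:2],loss="soft_l1",f_scale=.001); print(q.x)
E
```

```text
red (285, 129, 66, 67)
jar ((583.193359375, 187.10519409179688), (55.78192901611328, 57.95771408081055), 40.355995178222656)
lid circ [0.5735284  0.23899982 0.03496078] 0.00014685389717643328 tcp [0.57482444 0.2393192  0.24936972]
[0.57324905 0.24044823]
```

```bash
python3 - <<'E'
import pickle; from fit import *
s,w=pickle.load(open("w2.pkl","rb")); im=w["img"]
print(W([.6606,.0814,.1946],[(-60,120,95)]))
a=cv2.resize(im[100:220,255:390],None,fx=5,fy=5,interpolation=cv2.INTER_CUBIC)[:, :800]
b=a.copy(); t=np.linspace(0,2*np.pi,60)
for r_ in (.025,.035):
    C=np.c_[.5797+r_*np.cos(t),.1866+r_*np.sin(t),0*t+.095]
    for u in proj(w,C,s): cv2.circle(b,tuple(int(v) for v in ((u-[255,100]+.5)*5)),2,(255,255,0),-1)
cv2.imwrite("pics/jar.png",b[:600,:800])
E
```

```text
[[0.5785276  0.18753257 0.095     ]]
```

View pics/jar.png

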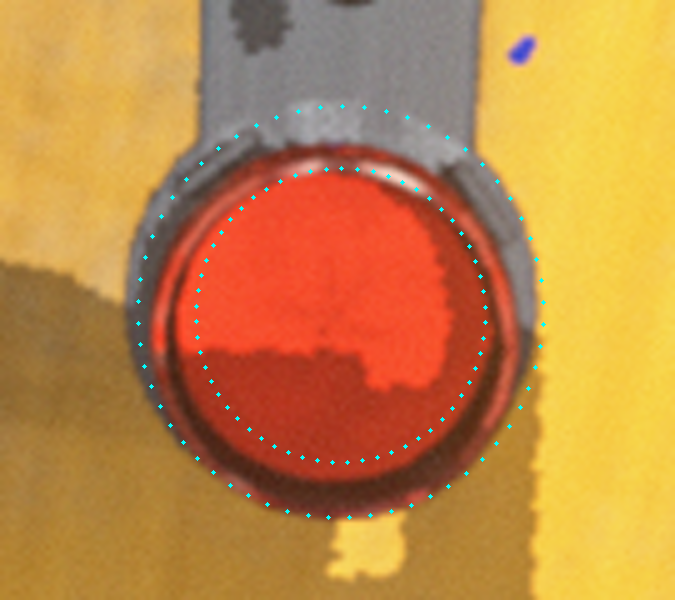

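```bash
python3 -m crank '[{"xyz":[1.7,0.17,1.5],"delta_rot":[0,0,0],"claw":1},{"xyz":[1.7,0.17,3],"delta_rot":[0,0,0],"claw":1},{"xyz":[1.7,0.17,4],"delta_rot":[0,0,0],"claw":1},{"xyz":[1.7,0.17,4.4],"delta_rot":[0,0,0],"claw":1},{"xyz":[1.7,0.17,4.6],"delta_rot":[0,0,0],"claw":1},{"xyz":[1.7,0.17,4.7],"delta_rot":[0,0,0],"claw":1},{"xyz":[1.7,0.17,4.8],"delta_rot":[0,0,0],"claw":1},{"xyz":[1.7,0.17,4.8],"delta_rot":[0,0,0],"claw":1}]'
python3 - <<'E'
from plant import r,optics
from h import *
s=r.get_state(); print(s["tcp_pos"],s["contact_force"],s["moment"])
d=optics.capture("side"); cv2.imwrite("pics/s2.png",cv2.resize(d["img"][140:300,210:410],None,fx=3.7,fy=3.7,interpolation=cv2.INTER_CUBIC))
E
```

```text
time_s: 5.9
tcp_pos: [0.5803, 0.1892, 0.1054]
eef_rot: [-180.0, 0.0, -79.1]
contact_force: [-0.4, 0.5, -1.9]
gripper_width: 0.0234
gripper_force: 20.0
[0.58028305 0.18916086 0.10541682] [-0.40548842  0.51142594 -1.89400941] [ 0.05358919  0.00562388 -0.02718515]
```

View pics/s2.png

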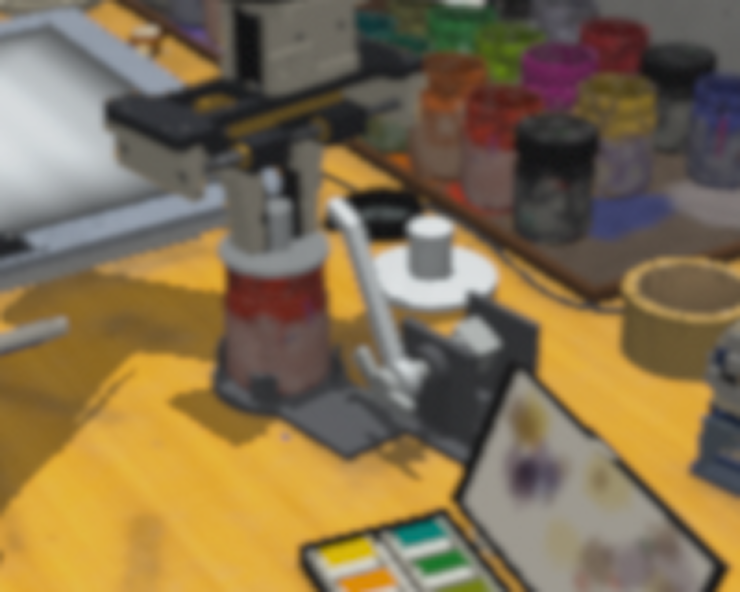

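The lid sits over the jar with its plug inside, and the disc looks level and central. Lower the last 2–3 mm, release, and check the force.

```bash
python3 -m crank '[{"xyz":[0,0,0.04],"delta_rot":[0,0,0],"claw":1},{"xyz":[0,0,0.08],"delta_rot":[0,0,0],"claw":1},{"xyz":[0,0,0.08],"delta_rot":[0,0,0],"claw":1}]'
```

```text
time_s: 6.32
tcp_pos: [0.5803, 0.189, 0.1029]
eef_rot: [-180.0, 0.0, -79.1]
contact_force: [-0.9, 0.6, 2.3]
gripper_width: 0.0234
gripper_force: 20.0
```

```bash
python3 -m crank '[{"xyz":[0,0,0],"delta_rot":[0,0,0],"claw":0.5},{"xyz":[0,0,0],"delta_rot":[0,0,0],"claw":0.5},{"xyz":[0,0,0],"delta_rot":[0,0,0],"claw":0.5},{"xyz":[0,0,0],"delta_rot":[0,0,0],"claw":0.5},{"xyz":[0,0,-0.5],"delta_rot":[0,0,0],"claw":0.5},{"xyz":[0,0,-1.5],"delta_rot":[0,0,0],"claw":0.5},{"xyz":[0,0,-3],"delta_rot":[0,0,0],"claw":0.5},{"xyz":[0,0,-5],"delta_rot":[0,0,0],"claw":0.5},{"xyz":[0,0,-5],"delta_rot":[0,0,0],"claw":0.5},{"xyz":[0,0,-5],"delta_rot":[0,0,0],"claw":0.5}]'
python3 go.py .6606 .0814 .28 11.2
python3 go.py .64 .0814 .28 -169
```

```text
time_s: 7.58
tcp_pos: [0.58, 0.189, 0.2536]
eef_rot: [-179.9, 0.1, -79.1]
contact_force: [-0.6, -0.1, -0.5]
gripper_width: 0.0437
gripper_force: 0.0
xyz [ 4.03  -1.961 -0.881] rot [-1.000e-01 -1.000e-02 -9.031e+01]
xyz [ 3.9   -1.286 -0.881] rot [-1.000e-02  1.000e-01  8.989e+01]
```

```bash
python3 -m crank '[{"xyz":[2,-1,-0.5],"delta_rot":[0,0,-10],"claw":0.5},{"xyz":[4,-1.96,0],"delta_rot":[0,0,-20],"claw":0.5},{"xyz":[4,-1.96,0],"delta_rot":[0,0,-30],"claw":0.5},{"xyz":[4,-1.96,0],"delta_rot":[0,0,-40],"claw":0.5},{"xyz":[4,-1.96,0],"delta_rot":[0,0,-50],"claw":0.5},{"xyz":[4,-1.96,0],"delta_rot":[0,0,-60],"claw":0.5},{"xyz":[4,-1.96,0],"delta_rot":[0,0,-70],"claw":0.5},{"xyz":[4,-1.96,0],"delta_rot":[0,0,-80],"claw":0.5},{"xyz":[4,-1.96,0],"delta_rot":[0,0,-90],"claw":0.5},{"xyz":[4,-1.96,0],"delta_rot":[0,0,-90],"claw":0.5},{"xyz":[4,-1.96,0],"delta_rot":[0,0,-90],"claw":0.5}]'
python3 - <<'E'
from plant import r,optics
from fit import *
import pickle
s=r.get_state(); w=optics.capture("wrist"); t=optics.capture("top"); pickle.dump((s,w,t),open("w3.pkl","wb"))
print(s["joints"].round(1),s["tcp_pos"],s["eef_rot"])
p=[.6606,.0814,.1946]
print(proj(w,W(p,[(30,32,75),(30,-32,75),(-32,32,75),(-32,-32,75),(0,0,55)]),s).round(0))
cv2.imwrite("pics/w3.png",w["img"])
E
```

```text
time_s: 8.95
tcp_pos: [0.6603, 0.0821, 0.252]
eef_rot: [180.0, 0.1, 10.7]
contact_force: [-0.2, 0.2, 0.1]
gripper_width: 0.0436
gripper_force: 0.0
[ 23.8  18.9   1.6  -0.  -72.8  76.8] [0.66028294 0.08213845 0.25196131] [1.79986798e+02 7.23785001e-02 1.06688769e+01]
[[285. 184.]
 [353. 184.]
 [287. 247.]
 [352. 247.]
 [319. 211.]]
```

View pics/w3.png

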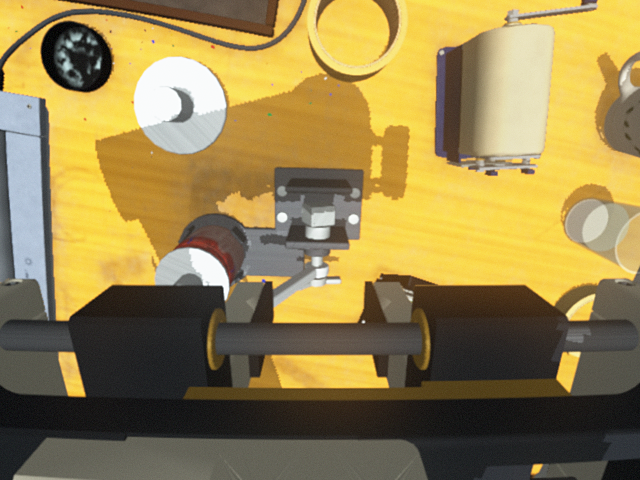

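The lid sits on the jar (192,265). The bracket and square head are at (319,211), and the sharpener at (440–550, 25–170) is clear of the tilted body. Next is an enlarged crop of the bracket to refine its position and the head angle.

```bash
python3 - <<'E'
import pickle; from fit import *
s,w,t=pickle.load(open("w3.pkl","rb"))
b=cv2.resize(w["img"][160:260,265:375],None,fx=5.9,fy=5.9,interpolation=cv2.INTER_CUBIC)
cv2.imwrite("pics/br.png",b)
E
```

```text
(no output)
```

View pics/br.png

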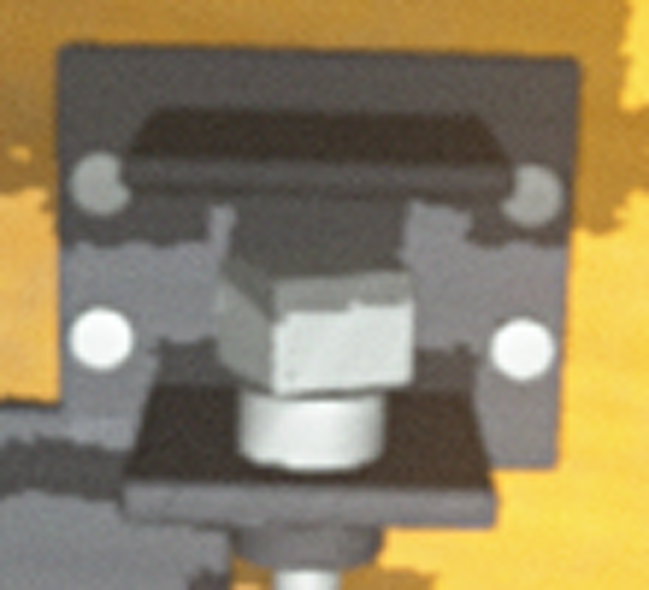

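```bash
python3 - <<'E'
import pickle; from fit import *
s,w,t=pickle.load(open("w3.pkl","rb"))
uv=np.array([(130,155),(515,160),(127,521),(495,525)])/5.9+[265-.4,160-.4]
P=np.array([(30,32,75),(30,-32,75),(-32,32,75),(-32,-32,75)],float)
p,e=fit([(w,s,uv,P)],[.66,.08,.19]); print(p,np.degrees(p[2]),e.round(1))
hu=np.array([(273,280),(412,268),(410,388),(273,392)])/5.9+[264.6,159.6]
B=np.array([(10,13,13),(10,-13,13),(-10,-13,13),(-10,13,13)],float)
def g(q):
    R=Ro.from_rotvec([q[3],0,0]).as_matrix()
    H=(R@B.T).T+[0,0,55]
    return np.concatenate([(proj(w,W(q[:3],P),s)-uv).ravel(),(proj(w,W(q[:3],H),s)-hu).ravel()])
o=least_squares(g,[*p,.5]); print(o.x,o.fun.reshape(-1,2).round(1))
o=least_squares(lambda a:g([*p,a[0]])[8:],[.5]);print(o.x)
for f in (.42,.5,.58): print(f,np.abs(g([*p,f])[8:]).mean())
# foot position check from jar (top fit): jar centre
print(W(p,[(-60,120,95)]))
E
```

```text
[0.65872887 0.08176675 0.16965798] 9.72068600456952 [[-1.8 -0.4]
 [ 0.9 -0.1]
 [-0.7  0.2]
 [ 1.5  0.6]]
[0.65842976 0.08181345 0.16437254 0.36942561] [[-1.8 -0.3]
 [ 0.9  0.3]
 [-1.   0.3]
 [ 1.2  1. ]
 [-0.2 -0.7]
 [ 0.9 -0. ]
 [ 0.5 -0.8]
 [-0.5  0.4]]
[0.35978058]
0.42 0.8147986509871075
0.5 1.3487998235262992
0.58 1.8643807036552609
[[0.57932889 0.18991314 0.095     ]]
```

```bash
python3 go.py .6654 .0472 .134 10.2 .42 .178; python3 go.py .6582 .0873 .0424 10.2 .42 .178; python3 go.py .6598 .0784 .0627 10.2 .42 .178
```

```text
xyz [-0.052  1.176  3.944] rot [24.07  0.15  0.53]
xyz [-0.037 -0.182  6.997] rot [24.07  0.15  0.53]
xyz [-0.04   0.119  6.321] rot [24.07  0.15  0.53]
```

```bash
python3 -m crank '[{"xyz":[-0.05,0.4,0],"delta_rot":[8,0,0.2],"claw":0.5},{"xyz":[-0.05,0.8,1.5],"delta_rot":[16,0.1,0.4],"claw":0.5},{"xyz":[-0.05,1.18,3],"delta_rot":[24,0.15,0.5],"claw":0.5},{"xyz":[-0.05,1.18,3.94],"delta_rot":[24,0.15,0.5],"claw":0.5},{"xyz":[-0.05,1.18,3.94],"delta_rot":[24,0.15,0.5],"claw":0.5},{"xyz":[-0.04,0.65,5.13],"delta_rot":[24,0.15,0.5],"claw":0.5},{"xyz":[-0.04,0.12,6.32],"delta_rot":[24,0.15,0.5],"claw":0.5},{"xyz":[-0.04,-0.03,6.66],"delta_rot":[24,0.15,0.5],"claw":0.5},{"xyz":[-0.04,-0.18,7],"delta_rot":[24,0.15,0.5],"claw":0.5},{"xyz":[-0.04,-0.18,7],"delta_rot":[24,0.15,0.5],"claw":0.5},{"xyz":[-0.04,-0.18,7],"delta_rot":[24,0.15,0.5],"claw":0.5}]'; python3 go.py .6582 .0873 .0424 10.2 .42 .178; python3 - <<'E'
from plant import r,optics
from h import *
s=r.get_state(); print(s["joints"].round(1),s["moment"])
w=optics.capture("wrist");d=optics.capture("side")
cv2.imwrite("pics/fin.png",np.hstack([cv2.resize(w["img"],(400,300)),cv2.resize(d["img"][140:290,230:430],(400,300),interpolation=cv2.INTER_CUBIC)]))
E
```

```text
time_s: 10.42
tcp_pos: [0.6592, 0.087, 0.044]
eef_rot: [-156.0, -0.1, 10.4]
contact_force: [-0.4, 0.1, -0.1]
gripper_width: 0.0439
gripper_force: 0.0
xyz [-0.031  0.008  0.053] rot [ 0.09 -0.06  0.22]
[  8.9  32.1   0.4 -27.5 -61.7 105.4] [-1.40533139 -0.27795688  0.02809674]
```

Nothing touched. Close on the head.

```bash
python3 -m crank '[{"xyz":[0,0,0.05],"delta_rot":[0,0,0],"claw":1},{"xyz":[0,0,0.05],"delta_rot":[0,0,0],"claw":1},{"xyz":[0,0,0.05],"delta_rot":[0,0,0],"claw":1},{"xyz":[0,0,0.05],"delta_rot":[0,0,0],"claw":1},{"xyz":[0,0,0.05],"delta_rot":[0,0,0],"claw":1},{"xyz":[0,0,0.05],"delta_rot":[0,0,0],"claw":1}]' 20; python3 -c "
from plant import r
s=r.get_state();print(s['moment'],s['tcp_pos'],s['contact_force'])"
```

```text
time_s: 11.28
tcp_pos: [0.6582, 0.0883, 0.0415]
eef_rot: [-156.0, -0.0, 10.4]
contact_force: [-1.8, 3.3, 2.4]
gripper_width: 0.026
gripper_force: 20.0
[ 0.0981013   0.29492054 -0.19047959] [0.65818663 0.08826141 0.04145516] [-1.81858315  3.26217876  2.43256892]
```

Opening is 26.0 mm, so the pads lie flat on the head. Turn about the head's centre.

```bash
python3 -m crank '[{"xyz":[0,0.034,-0.001],"delta_rot":[-4,0,0],"claw":1},{"xyz":[0,0.069,-0.005],"delta_rot":[-8,0,0],"claw":1},{"xyz":[0,0.103,-0.011],"delta_rot":[-12,0,0],"claw":1},{"xyz":[0,0.136,-0.019],"delta_rot":[-16,0,0],"claw":1},{"xyz":[0,0.169,-0.03],"delta_rot":[-20,0,0],"claw":1},{"xyz":[0,0.169,-0.03],"delta_rot":[-20,0,0],"claw":1},{"xyz":[0,0.169,-0.03],"delta_rot":[-20,0,0],"claw":1}]' 30; python3 -c "
from plant import r
s=r.get_state();print(s['moment'],s['tcp_pos'],s['eef_rot'],s['contact_force'])"
```

```text
time_s: 12.15
tcp_pos: [0.6591, 0.0833, 0.0401]
eef_rot: [-175.9, -0.0, 10.3]
contact_force: [-1.5, 4.5, 3.8]
gripper_width: 0.0259
gripper_force: 30.0
[ 1.35215356  1.13261773 -0.31652039] [0.65907818 0.08330179 0.04011697] [-1.75881380e+02 -4.38593900e-02  1.03481871e+01] [-1.5490569   4.49050921  3.77298777]
```

```bash
P='from plant import r
s=r.get_state();print(s["moment"],s["eef_rot"],s["contact_force"])'
python3 -m crank '[{"xyz":[0,0.017,0],"delta_rot":[-2,0,0],"claw":1},{"xyz":[0,0.017,0],"delta_rot":[-2,0,0],"claw":1},{"xyz":[0,0.017,0],"delta_rot":[-2,0,0],"claw":1}]'; python3 -c "$P"
python3 -m crank '[{"xyz":[0,0.009,0],"delta_rot":[-1,0,0],"claw":1},{"xyz":[0,0.017,0],"delta_rot":[-2,0,0],"claw":1},{"xyz":[0,0.017,0],"delta_rot":[-2,0,0],"claw":1},{"xyz":[0,0.017,0],"delta_rot":[-2,0,0],"claw":1}]'; python3 -c "$P"
```

```text
time_s: 12.52
tcp_pos: [0.6592, 0.0828, 0.0401]
eef_rot: [-177.9, -0.0, 10.3]
contact_force: [-3.8, 4.6, 3.9]
gripper_width: 0.026
gripper_force: 30.0
[ 1.89498102  1.35002546 -0.32671669] [-1.77881681e+02 -4.28064510e-02  1.03167295e+01] [-3.78776023  4.56540103  3.85412671]
time_s: 13.02
tcp_pos: [0.6593, 0.0823, 0.0401]
eef_rot: [-179.9, -0.0, 10.3]
contact_force: [-2.9, 5.0, 3.7]
gripper_width: 0.026
gripper_force: 30.0
[ 1.98481004  1.53381096 -0.38860476] [-1.79883075e+02 -4.56660413e-02  1.03133441e+01] [-2.94133946  4.97945905  3.69163432]
```

```bash
P='from plant import r
s=r.get_state();print(s["moment"],s["eef_rot"],s["contact_force"],s["gripper_width"])'
python3 -m crank '[{"xyz":[0,0.009,0],"delta_rot":[-1,0,0],"claw":1},{"xyz":[0,0.009,0],"delta_rot":[-1,0,0],"claw":1},{"xyz":[0,0.009,0],"delta_rot":[-1,0,0],"claw":1},{"xyz":[0,0.009,0],"delta_rot":[-1,0,0],"claw":1}]' >/dev/null; python3 -c "$P"
python3 -m crank '[{"xyz":[0,0.009,0],"delta_rot":[-1,0,0],"claw":1},{"xyz":[0,0.009,0],"delta_rot":[-1,0,0],"claw":1},{"xyz":[0,0.009,0],"delta_rot":[-1,0,0],"claw":1},{"xyz":[0,0.009,0],"delta_rot":[-1,0,0],"claw":1}]' >/dev/null; python3 -c "$P"
```

```text
[ 2.4193149   1.72583654 -0.30716727] [ 1.79129811e+02 -4.60814868e-02  1.02996293e+01] [-3.0448265   4.98181137  4.283711  ] 0.025705073557813603
[ 2.73158417  1.92294187 -0.19946128] [ 1.78134496e+02 -5.47827880e-02  1.03039722e+01] [-4.95785044  4.20114338  5.31498949] 0.02606781010110939
```

```bash
python3 - <<'E'
from plant import optics
from h import *
d=optics.capture("side");t=optics.capture("top")
a=cv2.resize(d["img"][170:270,260:360],(400,400),interpolation=cv2.INTER_CUBIC)
b=cv2.resize(t["img"][190:290,230:330],(400,400),interpolation=cv2.INTER_CUBIC)
cv2.imwrite("pics/end.png",np.hstack([a,b]))
E
```

```text
(no output)
```

View pics/end.png

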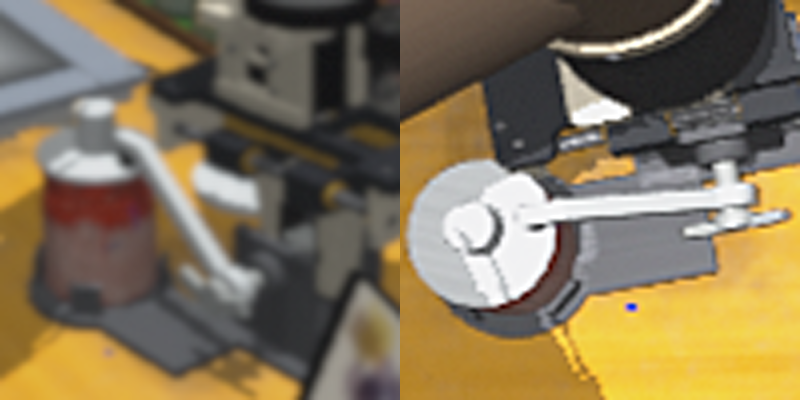

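The finger's foot rests on the lid's disc, the lid is level on the jar, and the moment has begun to rise. One more degree for press margin, and a check that it holds.

```bash
python3 -m crank '[{"xyz":[0,0.009,0],"delta_rot":[-1,0,0],"claw":1},{"xyz":[0,0.009,0],"delta_rot":[-1,0,0],"claw":1},{"xyz":[0,0.009,0],"delta_rot":[-1,0,0],"claw":1},{"xyz":[0,0.009,0],"delta_rot":[-1,0,0],"claw":1},{"xyz":[0,0.009,0],"delta_rot":[-1,0,0],"claw":1},{"xyz":[0,0.009,0],"delta_rot":[-1,0,0],"claw":1}]'; python3 -c '
from plant import r
s=r.get_state();print(s["moment"],s["eef_rot"],s["contact_force"],s["gripper_width"],s["qd"].round(2))'
```

```text
time_s: 14.88
tcp_pos: [0.6594, 0.0814, 0.0402]
eef_rot: [177.1, -0.1, 10.3]
contact_force: [-4.7, 5.4, 5.1]
gripper_width: 0.0258
gripper_force: 30.0
[ 2.8714091   1.97051265 -0.22840918] [ 1.77137853e+02 -5.92282292e-02  1.03015810e+01] [-4.72423476  5.3566252   5.10188758] 0.02577878936663833 [-0.01 -0.02  0.06 -0.05 -0.01  0.07]
```

```bash
python3 -c '
from plant import r,job
print(job.close_job()); s=r.get_state(); print(s["time_s"],s["gripper_force"])'
```

```text
the job is handed in; nothing more can be done
None
the job is handed in; nothing more can be done
```

I handed the job in at about 15 s, with the lid level on the jar and let go, and the gripper holding the bolt head at 30 N with the hold-down finger resting on the lid; the press was judged from the last picture and a rising wrist moment, and no verdict came back.

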